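# Stand the weighted pillars on their heavy ends

### The job

Each of the two blue ceramic pillars has a ballast hidden in one end, and nothing on the outside shows which. Lift each pillar off its wooden rest to feel which end is heavy, then set it down gently, upright, heavy end down, on the white plaster slab, so that both stand there on their own, not touching each other. Do not let a pillar drop or topple, and leave the amber jar and the terracotta mug where they stand.

Things in the scene. Friction and masses are not known exactly. Their poses are not given: they have to be found in the camera images.
- pillar_a_mid (a point): blue octagonal ceramic pillar, white band at mid-length, white domed ends: 152 mm long, 48 mm across flats (facets 20 mm wide) over the middle 128 mm; each dome 52 mm across, 9 mm high. About 0.46 kg; a hidden ballast, in either end at random (this frame does not tell which), puts the centre of mass about 26 mm from the middle. Starts level, centred on its rest. Origin: its centre, half-way up; x along its length, y, z square to facets
- pillar_b_mid (a point): second pillar, same looks, sizes and axes as the first, its own ballast drawn separately. Behaviour of both: stood on the heavy end on a level surface it rights itself from leans up to about 8 degrees, rocking for 1 to 2 s and settling within a few degrees of upright; stood on the light end it topples when let go
- slab: fixed white plaster slab lying flat on the table, 200 mm (its x) by 240 mm (its y), 20 mm thick; origin at the centre of its underside, z up
- rest_a: fixed narrow wooden rest under one pillar, 120 mm long (its x) by 34 mm wide (its y) by 20 mm high, so that the pillar overhangs it by 7 mm on each side; origin at the centre of its underside
- rest_b: the same kind of rest, under the other pillar
- jar: bystander, to be left alone: amber glass jar with white lid, 64 mm across, 100 mm tall; origin at its underside
- mug: bystander, to be left alone: terracotta mug, 80 mm across, 90 mm tall; origin at its underside
Things that resemble listed ones, but are neither listed nor needed, are in the scene too. What is shaped like the part that bears pillar_a_mid but red is not meant. Leave any purple look-alike of the part that bears pillar_b_mid alone.

How it is judged (in metres and radians):
At the end, for the whole second after the job is handed in: Both pillars stand on end on the slab by themselves: long axis within 11 degrees of vertical, centre over the slab and 88 to 103 mm above its underside, at rest (under 0.03 m/s and 0.4 rad/s), not held and not touching each other. Only a pillar on its heavy end can stay so ((angle between pillar_a_mid's own x axis and vertical below 0.2 rad or angle between pillar_a_mid's own x axis and vertical above 2.9416 rad) and x of pillar_a_mid in the frame of slab between -0.1 and 0.1 m and y of pillar_a_mid in the frame of slab between -0.12 and 0.12 m and z of pillar_a_mid in the frame of slab between 0.088 and 0.103 m and linear speed of each of pillar_a, pillar_b below 0.03 m/s and angular speed of each of pillar_a, pillar_b below 0.4 rad/s and contact force between each of pillar_a, pillar_b and the fingers below 0.02 N and (angle between pillar_b_mid's own x axis and vertical below 0.2 rad or angle between pillar_b_mid's own x axis and vertical above 2.9416 rad) and x of pillar_b_mid in the frame of slab between -0.1 and 0.1 m and y of pillar_b_mid in the frame of slab between -0.12 and 0.12 m and z of pillar_b_mid in the frame of slab between 0.088 and 0.103 m and contact force between pillar_a and pillar_b below 0.02 N).
It fails at once if a pillar is dropped, toppled or banged down (more than 80 N against the slab or one of the rests) (contact force between any of pillar_a, pillar_b and slab above 80 N or contact force between pillar_a and rest_a above 80 N or contact force between pillar_b and rest_b above 80 N).
It fails at once if a pillar topples or tumbles (turns faster than 6 rad/s) (angular speed of any of pillar_a, pillar_b above 6 rad/s).
It fails at once if a pillar falls off the slab or its rest (its centre within 35 mm of the table top) (height (world z) of any of pillar_a_mid, pillar_b_mid below 0.035 m).
It fails at once if the jar or the mug is shifted by more than 30 mm (distance of any of jar, mug from where it was at the start of the episode above 0.03 m).
It also fails if it takes over 72 s, if anything falls off the work surface, if the arm or the gripper's body presses on something with over 40 N, if the wrist force passes 120 N, or if a joint passes its speed limit or range.

### The arm

A 6-joint arm with a two-finger parallel gripper is mounted at the origin on the work surface. World frame = base frame: x ahead of the robot, y to its left, z up, the work surface at z = 0. Lengths are in mm, angles in rad, forces in N, time in s.
With the tool pointing down it reaches from about 350 to 725 mm from the base axis. Payload 6 kg.
Tool frame: the origin (TCP) lies at the very end of the fingers, on their centre line; the grasp point (between the pads) lies env.pinch_z behind it (env.pinch_z is the distance from the TCP to the grasp point, in mm); y points along the fingers, x is the direction in which the jaws open and shut, and the axes are right-handed (so a half turn about y gives the same grasp; the last joint's range is limited). The gripper opens to 85 mm and grips with 20 to 120 N. Pads are 22 mm wide; open, the fingers measure 114 mm over their backs; the gripper's body (76 mm by 85 mm) begins 54 mm behind the grasp point. The pads swing forward as they close: fully open they stand 13 mm farther back than shut.
Start: joints at [1.465, 0.04, 0.085, 0, -1.615, -0.334], TCP at [255.427, 542.891, 231.261] pointing down, gripper open.
Joint ranges: [-2.56, 2.56], [-1.29, 2.01], [-1.08, 1.49], [-3.29, 1.98], [-2.81, -0.18], [-2.99, 2.99]. Speed limits (rad/s): [2.57, 2.57, 3.01, 3.14, 3.14, 3.14].

### API

Orientations are given as a 3x3 rotation matrix whose columns are the frame's x, y, z axes.
In Python, from plant import monitor, camera, workorder, env gives the robot as it stands.
- The arm moves only by the tool arm_command, never from a script. Its argument "increments" is a list of rows, each a list of 7 numbers: the shift along the tool's x, y, z in mm, then the turn, a rotation vector about the tool's x, y, z in rad, then the opening, from 0 (shut) to 1 (fully open). A call has 1 to 5 rows; each row shifts and turns the commanded pose from where the row before left it, along the tool's axes as they then stand; what a row does not reach is not made up. A row lasts 1/10 s, in which the tool goes at most 50 mm and 8.59 degrees, less where a joint would pass 70% of its speed; a pose out of reach is approached as far as the arm can. A call with a gripper value outside its range is refused whole. The fingers move at their own pace and stop on an object; "grip_force" is the grip in N (left out, the last holds). Time passes only in rows, so rows that do not move let the fingers close. It gives the time, the measured TCP pose, the force and the opening at its end, in the units of the state.
- monitor.read_state(): the state, without advancing time (a new reading comes with each control period).
- camera(name): name is "side" or "top" or "wrist"; returns a dict with "color" (480x640x3 uint8, red, green, blue), "range_z" (480x640 float32, mm along the optical axis (not along the pixel's ray), 0 where there is no reading), "mtx" (3x3 intrinsics, pixels), "world_from_camera" (4x4, takes a point from camera to world coordinates). Camera axes: x right, y up, looking along -z (the intrinsics and any distortion apply to the point x, -y, -z); pixel columns grow to the right and rows downward; lengths in mm; the calibration is good to about 2 mm. A picture is of the moment at which its call begins.
- workorder.finish_job(): hands the job in, once; it reports no verdict.
The state is a dict: "time": time; "joint_positions": joint angles; "joint_vel": joint speeds; "joint_torque": joint torques, N m; "ee_pos": TCP position; "orientation": TCP orientation; "contact_force": force on the tool from outside, world axes, zero at the start; "torque": the same for the moment, N m; "gripper_width": finger opening in mm.
Only numpy, scipy, OpenCV 4.12 (cv2) and the standard library are available. Lean on these libraries where they do the work, as an engineer would, in place of code of your own. Each camera call takes 0.05 s, during which the arm holds its last target. There are 200 camera calls.

## Working session

There is one attempt and no reset: what is moved stays moved. The work goes in short steps, Python scripts to look and compute and a tool call to move; the robot and the scene stay as the last step left them, time stands still between calls to the robot, and variables do not carry over. Pictures are saved under pics/ and viewed, about 8 in all and at most 12, crops included, and the job is handed in when it is done.

Besides the shell and the picture viewer there is one more tool, called as name([rows], argument=value, ...), one row to a line, values as JSON. arm_command: Moves the arm, as the interface text tells. Its arguments: {"type":"object","properties":{"increments":{"type":"array"},"grip_force":{"type":"number"}},"required":["increments"]}

```bash
ls; mkdir -p pics; python3 - <<'E'
from plant import monitor, camera, workorder, env
import cv2,numpy as np
print(env.pinch_z, [a for a in dir(env) if a[0]!='_'])
s=monitor.read_state(); print(s)
for n in ("side","top"):
    c=camera(n); np.savez(f"{n}0.npz",**c); cv2.imwrite(f"pics/{n}0.png",c["color"][...,::-1]); print(n,c["mtx"],c["world_from_camera"], [k for k in c])
E
```

```text
pics
18.700000000000003 ['MotionError', 'pinch_z']
{'time': 0.0, 'joint_positions': array([ 1.46472220e+00,  4.08295671e-02,  8.37930627e-02, -4.42088346e-04,
       -1.61552903e+00, -3.33704828e-01]), 'joint_vel': array([-1.03594983e-03, -3.12877962e-05, -1.14232421e-03,  5.27973888e-04,
        9.28124499e-05,  5.15402962e-04]), 'joint_torque': array([ 2.41271425e-05, -3.68205070e+01,  3.47428000e+01,  6.93262249e+00,
       -5.26638512e-03,  1.50550642e-05]), 'ee_pos': array([255.23267135, 542.63161886, 230.26328935]), 'orientation': array([[-4.25721360e-01, -6.26479392e-04,  9.04854094e-01],
       [-9.04852488e-01, -1.71250597e-03, -4.25721790e-01],
       [ 1.81627397e-03, -9.99998337e-01,  1.62178936e-04]]), 'contact_force': array([ 0.29233741,  0.47886418, -0.4850561 ]), 'torque': array([0.00410117, 0.03254575, 0.03077634]), 'gripper_width': 85.56276497153453}
side [[486.6705326    0.         316.07387339]
 [  0.         486.6705326  242.59563352]
 [  0.           0.           1.        ]] [[ 8.83290727e-01  2.66424598e-01 -3.85766023e-01  1.90061802e+01]
 [-4.68803915e-01  5.09857140e-01 -7.21296462e-01 -8.57194150e+02]
 [ 4.51444124e-03  8.17963098e-01  5.75252979e-01  7.72586323e+02]
 [ 0.00000000e+00  0.00000000e+00  0.00000000e+00  1.00000000e+00]] ['color', 'range_z', 'mtx', 'world_from_camera']
top [[489.93413658   0.         319.5835863 ]
 [  0.         489.93413658 234.92924873]
 [  0.           0.           1.        ]] [[ 1.38364849e-02  9.91379654e-01 -1.30287887e-01  3.19372585e+02]
 [-9.99894263e-01  1.43013630e-02  2.63308056e-03  5.02529419e+01]
 [ 4.47367687e-03  1.30237678e-01  9.91472709e-01  1.36444803e+03]
 [ 0.00000000e+00  0.00000000e+00  0.00000000e+00  1.00000000e+00]] ['color', 'range_z', 'mtx', 'world_from_camera']
```

View pics/top0.png

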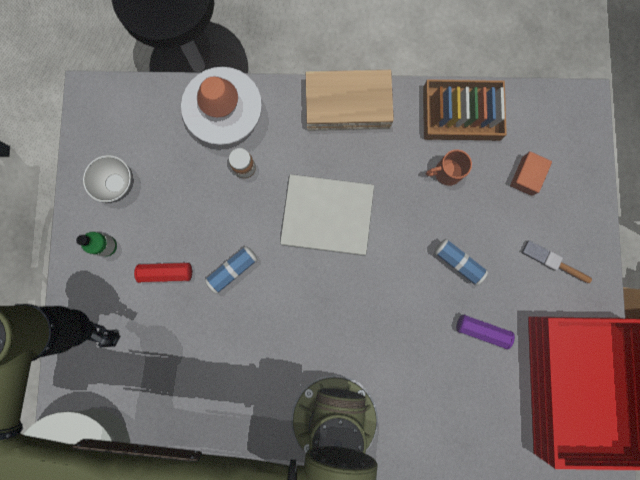

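View pics/side0.png

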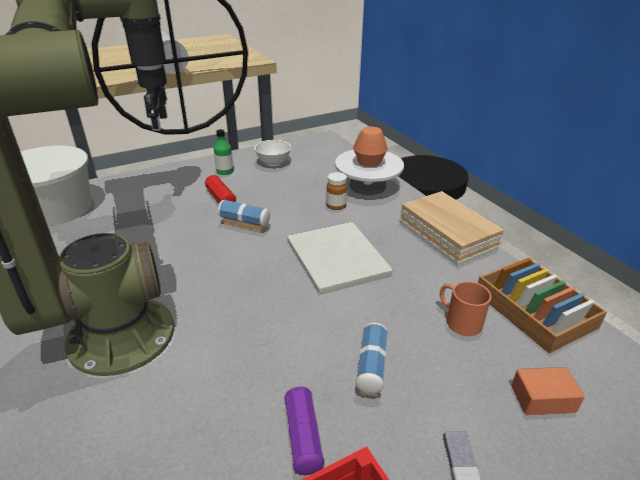

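```bash
cat > h.py <<'E'
import numpy as np,cv2
def ray(c,uv):
    K,T=c["mtx"],c["world_from_camera"]
    d=np.array([(uv[0]-K[0,2])/K[0,0],-(uv[1]-K[1,2])/K[1,1],-1.])
    return T[:3,3],T[:3,:3]@d
def onz(c,uv,z):
    o,d=ray(c,uv); return o+d*(z-o[2])/d[2]
def tri(c1,u1,c2,u2):
    o1,d1=ray(c1,u1);o2,d2=ray(c2,u2)
    t=np.linalg.lstsq(np.c_[d1,-d2],o2-o1,rcond=None)[0]
    a,b=o1+t[0]*d1,o2+t[1]*d2
    return (a+b)/2,np.linalg.norm(a-b)
def depthpt(c,uv):
    u,v=int(round(uv[0])),int(round(uv[1])); r=np.median([x for x in c["range_z"][v-1:v+2,u-1:u+2].ravel() if x>0] or [0])
    o,d=ray(c,uv); return o+d*r
def bluemask(img):
    h=cv2.cvtColor(img,cv2.COLOR_RGB2HSV)
    return cv2.inRange(h,(98,90,50),(118,255,255))
def blobs(m,amin):
    n,l,st,ce=cv2.connectedComponentsWithStats(m)
    return [(l==i,st[i],ce[i]) for i in range(1,n) if st[i,4]>=amin]
E
python3 - <<'E'
from h import *
t=dict(np.load("top0.npz"));s=dict(np.load("side0.npz"))
def pair(c,boxes):
    m=bluemask(c["color"]);out=[]
    for (x0,y0,x1,y1) in boxes:
        k=np.zeros_like(m);k[y0:y1,x0:x1]=m[y0:y1,x0:x1]
        bl=sorted(blobs(k,30),key=lambda b:-b[1][4])[:2]
        out.append([b[2] for b in bl]); print([ (b[1].tolist(),b[2].round(1)) for b in bl])
        p=cv2.minAreaRect(cv2.findNonZero(k)); print(p)
    return out
T=pair(t,[(200,240,262,298),(430,232,495,290)])
S=pair(s,[(210,195,275,235),(345,315,395,395)])
for a,b in zip(T,S):
    a=sorted(a,key=lambda p:p[0]);b=sorted(b,key=lambda p:p[1])
    print("mid",tri(t,np.mean(a,0),s,np.mean(b,0)),[depthpt(t,p) for p in a],[depthpt(s,p) for p in b])
    d=onz(t,a[1],60)-onz(t,a[0],60);print("ang",np.degrees(np.arctan2(d[1],d[0])), onz(t,np.mean(a,0),68))
h=cv2.cvtColor(t["color"],cv2.COLOR_RGB2HSV)
k=np.zeros((480,640),np.uint8);k[165:265,270:385]=cv2.inRange(h,(0,0,175),(180,40,255))[165:265,270:385]
r=cv2.minAreaRect(cv2.findNonZero(k));print(r)
for p in cv2.boxPoints(r):print(p,onz(t,p,20),depthpt(t,p*0.9+np.array(r[0])*.1))
k=np.zeros((480,640),np.uint8);hs=cv2.cvtColor(s["color"],cv2.COLOR_RGB2HSV)
k[220:292,283:393]=cv2.inRange(hs,(0,0,165),(180,40,255))[220:292,283:393]
c=max(cv2.findContours(k,0,2)[0],key=cv2.contourArea);ap=cv2.approxPolyDP(c,6,True)[:,0];print(ap.tolist(),[onz(s,p,20).round(0) for p in ap])
print("jar",onz(t,(240,155),100),"mug",onz(t,(456,166),90))
E
```

```text
[([207, 266, 27, 26, 363], array([219.9, 278.4])), ([228, 249, 26, 25, 351], array([240.4, 261.4]))]
((230.0721435546875, 270.08758544921875), (17.481948852539062, 47.40559768676758), 50.52754211425781)
[([460, 258, 25, 25, 343], array([472.5, 270.7])), ([438, 242, 26, 25, 340], array([451.3, 254.1]))]
((461.75921630859375, 262.4681701660156), (47.87248229980469, 17.09027862548828), 37.99873352050781)
[([242, 205, 21, 20, 287], array([251.3, 214.2])), ([220, 201, 21, 19, 278], array([229.2, 209.4]))]
((240.55882263183594, 211.7353057861328), (41.32524871826172, 16.812108993530273), 12.528807640075684)
[([358, 350, 26, 28, 530], array([371.2, 362.9])), ([362, 325, 25, 25, 441], array([374.2, 336. ]))]
((372.9154052734375, 350.17694091796875), (24.682910919189453, 50.978275299072266), 7.125016689300537)
mid (array([390.36230537, 286.91089074,  46.30667506]), np.float64(8.446658645927771)) [array([370.24066536, 307.73417933,  68.99218539]), array([416.23407436, 255.66534712,  66.5599146 ])] [array([357.53422087, 296.69255724,  57.79750639]), array([402.8623841 , 242.95000361,  58.393921
[... 636 characters left out ...]
  20.83373008]
[289.26154 174.90771] [665.04142463 134.30208103  20.        ] [653.77920666 123.38778664  20.42881384]
[373.5692  185.44617] [ 638.2770951  -102.86896393   20.        ] [630.38158736 -90.09138975  17.6491389 ]
[365.06152 253.50769] [446.23019813 -79.31965121  20.        ] [457.04666152 -68.9197999   19.15056183]
[[364, 220], [291, 229], [297, 233], [287, 236], [319, 288], [392, 269], [355, 225]] [array([699., 122.,  20.]), array([493., 177.,  20.]), array([499., 152.,  20.]), array([468., 151.,  20.]), array([442., -82.,  20.]), array([ 638., -103.,   20.]), array([662., 112.,  20.])]
jar [696.74212725 261.37829891 100.        ] mug [ 678.16591452 -315.63617463   90.        ]
```

```bash
cat >> h.py <<'E'
from scipy.spatial.transform import Rotation as Ro
from plant import monitor
import json
def Rt(ang,tilt=0.):
    """tool down, tool z along azimuth ang (deg); then tilt (deg) about tool x"""
    a=np.radians(ang);z=np.array([np.cos(a),np.sin(a),0]);y=np.array([0,0,-1.])
    return np.c_[np.cross(y,z),y,z]@Ro.from_rotvec([np.radians(tilt),0,0]).as_matrix()
def st():
    s=monitor.read_state()
    open("log.jsonl","a").write(json.dumps([list(map(float,s["joint_positions"])),list(map(float,s["ee_pos"])),s["orientation"].tolist()])+"\n")
    return s
def plan(p,R,n,s=None,P0=None,R0=None):
    if P0 is None:
        s=s or st();P0,R0=s["ee_pos"],s["orientation"]
    w=Ro.from_matrix(R0.T@R).as_rotvec()/n
    A=sum(Ro.from_rotvec(w*k).as_matrix() for k in range(n))
    d=np.linalg.solve(A,R0.T@(np.array(p)-P0))
    print("plan n",n,d.round(1).tolist(),w.round(4).tolist(),"|d|",np.linalg.norm(d).round(1),"deg",np.degrees(np.linalg.norm(w)).round(2))
E
python3 - <<'E'
from h import *
plan([392,282,170],Rt(-48.9),8)
E
```

```text
plan n 8 [16.7, 7.6, 33.1] [-0.0001, 0.0517, 0.0002] |d| 37.8 deg 2.96
```

arm_command([
  [16.7,7.6,33.1,0,0.0517,0,1],
  [16.7,7.6,33.1,0,0.0517,0,1],
  [16.7,7.6,33.1,0,0.0517,0,1],
  [16.7,7.6,33.1,0,0.0517,0,1],
])

```text
time: 0.5
ee_pos: [337.8, 418.2, 200.0]
orientation: [[-0.604, -0.0, 0.797], [-0.797, -0.001, -0.604], [0.001, -1.0, 0.0]]
contact_force: [1.5, 0.6, 0.2]
gripper_width: 85.4
```

arm_command([
  [16.7,7.6,33.1,0,0.0517,0,1],
  [16.7,7.6,33.1,0,0.0517,0,1],
  [16.7,7.6,33.1,0,0.0517,0,1],
  [16.7,7.6,33.1,0,0.0517,0,1],
  [0,0,0,0,0,0,1],
])

```text
time: 1.0
ee_pos: [392.6, 278.8, 169.5]
orientation: [[-0.757, -0.001, 0.654], [-0.654, -0.001, -0.757], [0.002, -1.0, 0.0]]
contact_force: [0.6, 0.9, -0.8]
gripper_width: 85.4
```

```bash
python3 - <<'E'
from h import *
from plant import camera
s=st();print(s["time"],s["ee_pos"],s["joint_positions"].round(3),s["orientation"].round(3).tolist(),s["contact_force"].round(2),s["torque"].round(3))
c=camera("wrist");np.savez("w1.npz",**c);cv2.imwrite("pics/w1.png",c["color"][...,::-1])
print(c["mtx"],c["world_from_camera"].round(3))
E
```

```text
1.0 [392.57672771 278.77447636 169.4858594 ] [ 1.038 -0.281 -0.32  -0.    -1.533 -0.325] [[-0.757, -0.001, 0.654], [-0.654, -0.001, -0.757], [0.002, -1.0, 0.0]] [ 0.64  0.93 -0.83] [-0.002  0.017  0.023]
[[342.5625855    0.         325.08033624]
 [  0.         342.5625855  241.12543523]
 [  0.           0.           1.        ]] [[-7.56000e-01  6.29000e-01  1.78000e-01  4.37655e+02]
 [-6.54000e-01 -7.28000e-01 -2.04000e-01  2.25918e+02]
 [ 1.00000e-03 -2.71000e-01  9.63000e-01  3.11246e+02]
 [ 0.00000e+00  0.00000e+00  0.00000e+00  1.00000e+00]]
```

View pics/w1.png

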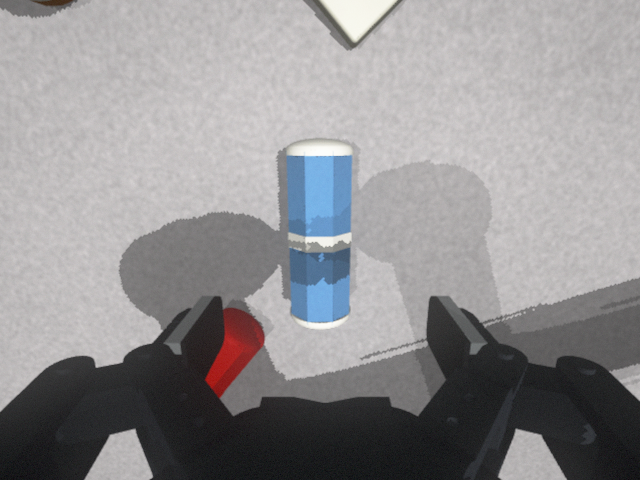

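```bash
cat >> h.py <<'E'
def pillar(c,box,z=54.):
    """edges of the blue body -> mid line; white dome limits -> ends"""
    x0,y0,x1,y1=box;m=bluemask(c["color"]);k=np.zeros_like(m);k[y0:y1,x0:x1]=m[y0:y1,x0:x1]
    rows=[r for r in range(y0,y1) if (k[r]>0).sum()>30]
    M=np.array([(onz(c,(np.flatnonzero(k[r])[0],r),z)+onz(c,(np.flatnonzero(k[r])[-1]+1,r),z))/2 for r in rows])
    W=[np.linalg.norm(onz(c,(np.flatnonzero(k[r])[0],r),z)-onz(c,(np.flatnonzero(k[r])[-1]+1,r),z)) for r in rows]
    vx,vy,px,py=cv2.fitLine(M[:,:2].astype(np.float32),cv2.DIST_HUBER,0,.01,.01).ravel()
    e=[onz(c,((np.flatnonzero(k[r]).mean()),r),68) for r in (rows[0],rows[-1]+1)]
    print("rows",rows[0],rows[-1],"width",np.median(W),"ang",np.degrees(np.arctan2(vy,vx)),"pt",px,py,"ends@68",e[0],e[1],"len",np.linalg.norm(e[0]-e[1]),"mid",(e[0]+e[1])/2)
E
python3 - <<'E'
from h import *
c=dict(np.load("w1.npz"))
pillar(c,(270,130,370,335)); print([depthpt(c,p) for p in ((320,200),(320,280),(320,242))])
E
```

```text
rows 156 319 width 46.92932518216188 ang -49.068134 pt 403.12683 271.77188 ends@68 [435.96622411 234.4779253   68.        ] [353.64389643 329.3713139   68.        ] len 125.62531924991825 mid [394.80506027 281.9246196   68.        ]
[array([415.20787578, 257.02648349,  67.0526466 ]), array([375.23026506, 303.61809015,  67.33962328]), array([394.96380222, 280.6083058 ,  67.76494919])]
```

```bash
python3 - <<'E'
from h import *
plan([394.8,281.6,24],Rt(-49.0),4)
E
```

```text
plan n 4 [-0.7, 36.5, 0.1] [-0.0, -0.0002, 0.0002] |d| 36.5 deg 0.02
```

arm_command([
  [-0.7,36.5,0,0,0,0,1],
  [-0.7,36.5,0,0,0,0,1],
  [-0.5,36.5,0,0,0,0,1],
  [0,36.5,0,0,0,0,1],
  [0,0,0,0,0,0,1],
])

```text
time: 1.55
ee_pos: [390.8, 281.1, 19.1]
orientation: [[-0.753, -0.007, 0.658], [-0.658, -0.007, -0.753], [0.01, -1.0, 0.001]]
contact_force: [-1.2, -1.7, -0.5]
gripper_width: 85.9
```

arm_command([
  [0,0,0,0,0,0,0],
  [0,0,0,0,0,0,0],
  [0,0,0,0,0,0,0],
  [0,0,0,0,0,0,0],
  [0,0,0,0,0,0,0],
], grip_force=60)

```text
time: 2.05
ee_pos: [394.6, 284.7, 27.2]
orientation: [[-0.753, 0.003, 0.658], [-0.658, 0.003, -0.753], [-0.004, -1.0, -0.001]]
contact_force: [-1.9, 0.5, 5.9]
gripper_width: 47.1
```

```bash
python3 - <<'E'
from h import *
s=st();print(s["time"],s["ee_pos"],s["joint_positions"].round(3),s["contact_force"].round(2),s["torque"].round(3),s["gripper_width"])
E
```

```text
2.05 [394.55616996 284.72413436  27.23811911] [ 1.041e+00 -2.030e-01 -5.190e-01  1.000e-03 -1.250e+00 -3.240e-01] [-1.93  0.55  5.88] [ 0.138  0.779 -0.009] 47.089350415139755
```

arm_command([
  [0,0,0,0,0,0,0],
  [0,-10,0,0,0,0,0],
  [0,-10,0,0,0,0,0],
  [0,-10,0,0,0,0,0],
  [0,-10,0,0,0,0,0],
])

```text
time: 2.55
ee_pos: [393.5, 283.2, 65.3]
orientation: [[-0.754, -0.0, 0.657], [-0.657, -0.0, -0.754], [0.0, -1.0, -0.0]]
contact_force: [0.7, -0.4, -5.6]
gripper_width: 47.0
```

arm_command([
  [0,0,0,0,0,0,0],
  [0,0,0,0,0,0,0],
  [0,0,0,0,0,0,0],
])

```text
time: 2.85
ee_pos: [393.2, 283.0, 63.8]
orientation: [[-0.754, -0.001, 0.657], [-0.657, -0.001, -0.754], [0.001, -1.0, 0.0]]
contact_force: [-0.6, -0.4, -4.8]
gripper_width: 46.9
```

```bash
python3 - <<'E'
from h import *
from plant import camera
for i in range(3):
    s=st();print(s["time"],s["ee_pos"],s["contact_force"].round(2),s["torque"].round(3),(s["orientation"].T@s["torque"]).round(3),s["gripper_width"]); c=camera("wrist")
np.savez("w2.npz",**c);cv2.imwrite("pics/w2.png",c["color"][...,::-1])
print(s["joint_positions"])
E
```

```text
2.85 [393.24725673 283.00064078  63.80774517] [-0.58 -0.43 -4.82] [0.102 0.108 0.019] [-0.148 -0.019 -0.015] 46.884896829741905
2.9 [393.28437873 282.94586914  63.75561409] [ 0.78 -0.23 -5.43] [0.116 0.094 0.021] [-0.149 -0.021  0.006] 46.9069075359696
2.95 [393.30439666 282.94970559  63.79396492] [-0.34 -0.26 -4.72] [0.058 0.116 0.062] [-0.12  -0.062 -0.049] 47.498973047964455
[ 1.04107586e+00 -2.31819696e-01 -4.74433738e-01 -2.10477610e-04
 -1.32950921e+00 -3.23688634e-01]
```

View pics/w2.png

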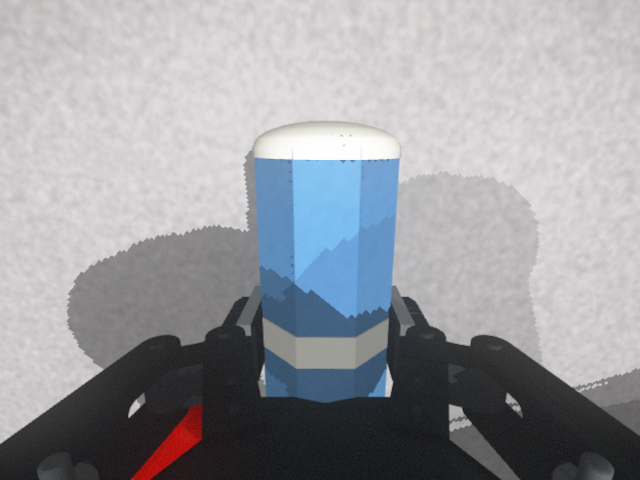

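```bash
python3 - <<'E'
from h import *
plan([393,283,150],Rt(-49),3)
plan([480,150,230],Rt(-73,-90),15,P0=np.array([393,283,150.]),R0=Rt(-49))
E
```

```text
plan n 3 [0.1, -28.7, -0.1] [-0.0001, 0.0006, 0.0004] |d| 28.7 deg 0.04
plan n 15 [-1.2, -12.3, 4.9] [-0.103, 0.0219, 0.0219] |d| 13.2 deg 6.17
```

arm_command([
  [0,-14,0,0,0,0,0],
  [0,-28,0,0,0,0,0],
  [0,-28,0,0,0,0,0],
  [0,-16,0,0,0,0,0],
])

```text
time: 3.4
ee_pos: [394.5, 283.9, 154.2]
orientation: [[-0.753, 0.003, 0.657], [-0.657, 0.003, -0.753], [-0.004, -1.0, 0.0]]
contact_force: [0.6, 0.3, -4.3]
gripper_width: 46.9
```

arm_command([
  [-1.2,-12.3,4.9,-0.103,0.0219,0.0219,0],
  [-1.2,-12.3,4.9,-0.103,0.0219,0.0219,0],
  [-1.2,-12.3,4.9,-0.103,0.0219,0.0219,0],
  [-1.2,-12.3,4.9,-0.103,0.0219,0.0219,0],
  [-1.2,-12.3,4.9,-0.103,0.0219,0.0219,0],
])

```text
time: 3.9
ee_pos: [419.5, 256.8, 206.8]
orientation: [[-0.831, -0.219, 0.511], [-0.55, 0.455, -0.7], [-0.079, -0.863, -0.499]]
contact_force: [0.1, -0.5, -5.4]
gripper_width: 46.7
```

```bash
python3 - <<'E'
from h import *
s=st();print(s["time"],s["ee_pos"],s["joint_positions"].round(3),s["orientation"].round(3).tolist(),s["contact_force"].round(2),s["torque"].round(3))
E
```

```text
3.9 [419.5173797  256.8307037  206.78189018] [ 0.54  -0.209 -0.101 -0.528 -1.618  0.024] [[-0.831, -0.219, 0.511], [-0.55, 0.455, -0.7], [-0.079, -0.863, -0.499]] [ 0.14 -0.54 -5.37] [-2.045 -0.863  0.052]
```

arm_command([
  [-1.2,-12.3,4.9,-0.103,0.0219,0.0219,0],
  [-1.2,-12.3,4.9,-0.103,0.0219,0.0219,0],
  [-1.2,-12.3,4.9,-0.103,0.0219,0.0219,0],
  [-1.2,-12.3,4.9,-0.103,0.0219,0.0219,0],
  [-1.2,-12.3,4.9,-0.103,0.0219,0.0219,0],
])

```text
time: 4.4
ee_pos: [452.1, 206.6, 235.3]
orientation: [[-0.906, -0.326, 0.269], [-0.416, 0.805, -0.424], [-0.078, -0.496, -0.865]]
contact_force: [0.4, 0.7, -6.0]
gripper_width: 46.8
```

```bash
python3 - <<'E'
from h import *
s=st();print(s["time"],s["ee_pos"],s["joint_positions"].round(3),s["orientation"].round(3).tolist(),s["contact_force"].round(2),s["torque"].round(3))
L=[json.loads(l) for l in open("log.jsonl")]
A=[];b=[]
Y=lambda a:Ro.from_euler("y",a).as_matrix()
for q,p,R in L:
    R=np.array(R);Z=Ro.from_euler("z",q[0]).as_matrix()
    Y2,Y3=Z@Y(q[1]),Z@Y(q[1]-q[2])
    Rm=Y3@Ro.from_euler("x",q[3]).as_matrix()@Y(-q[4])@Ro.from_euler("x",q[5]).as_matrix()
    print((Rm.T@R).round(2).tolist())
    A.append(np.c_[Z,Y2[:,[0,2]],Y3[:,[0,2]],R[:,1]]);b.append(p)
A=np.vstack(A);b=np.hstack(b)
x,res,rk,sv=np.linalg.lstsq(A,b,rcond=None);print(x.round(1),sv,(A@x-b).round(1))
E
```

```text
4.4 [452.10820646 206.57170636 235.31881079] [ 0.048  0.008  0.049 -1.038 -1.883  0.225] [[-0.906, -0.326, 0.269], [-0.416, 0.805, -0.424], [-0.078, -0.496, -0.865]] [ 0.4   0.66 -6.01] [-3.516 -1.434 -0.012]
[[-0.0, 1.0, 0.0], [0.62, 0.0, -0.79], [-0.79, 0.0, -0.62]]
[[-0.0, 1.0, 0.0], [0.61, 0.0, -0.8], [-0.8, 0.0, -0.61]]
[[-0.0, 1.0, 0.0], [0.61, 0.0, -0.8], [-0.8, 0.0, -0.61]]
[[0.0, 1.0, -0.0], [0.6, -0.0, -0.8], [-0.8, -0.0, -0.6]]
[[-0.0, 1.0, 0.0], [0.6, 0.0, -0.8], [-0.8, 0.0, -0.6]]
[[-0.0, 1.0, 0.0], [0.6, 0.0, -0.8], [-0.8, 0.0, -0.6]]
[[-0.0, 1.0, 0.0], [0.6, 0.0, -0.8], [-0.8, 0.0, -0.6]]
[[-0.0, 1.0, 0.0], [0.6, 0.0, -0.8], [-0.8, 0.0, -0.6]]
[[0.04, 0.49, 0.87], [-0.08, 0.87, -0.49], [-1.0, -0.04, 0.08]]
[[0.61, -0.34, 0.72], [-0.32, 0.72, 0.62], [-0.72, -0.61, 0.32]]
[  17.2 -188.   155.   168.5  382.8  370.   -36.7  375.6] [6.22889075 5.45263243 3.18284737 0.9142775  0.49181387 0.45580146
 0.1640691  0.16353682] [ -8.    6.  -96.1  -6.8   5.2 -26.9  -6.8   5.3 -27.3  -6.4   5.9  10.9
  -7.3   4.4   2.4  -7.3   4.4   2.4  -7.3   4.4   2.3  -7.3   4.4   2.3
   1.7  -3.3  36.8  -6.3 -64.9  93.3]
```

```bash
cat > fit.py <<'E'
from h import *
import itertools
L=[json.loads(l) for l in open("log.jsonl")]
E=lambda ax,a:Ro.from_euler(ax,a).as_matrix()
best=None
for s in itertools.product([1,-1],repeat=5):
    C=[];A=[];b=[]
    for q,p,R in L:
        R=np.array(R);Z=E("z",q[0]);Y2=Z@E("y",s[0]*q[1]);Y3=Z@E("y",s[0]*q[1]+s[1]*q[2])
        Rm=Y3@E("x",s[2]*q[3])@E("y",s[3]*q[4])@E("x",s[4]*q[5])
        C.append(Rm.T@R);A.append(np.c_[Z,Y2[:,[0,2]],Y3[:,[0,2]],R[:,1]]);b.append(p)
    d=np.std(C,0).sum()
    if best is None or d<best[0]: best=(d,s,np.mean(C,0),np.vstack(A),np.hstack(b))
d,s,C,A,b=best
x,_,_,sv=np.linalg.lstsq(A,b,rcond=None)
print(s,d,C.round(2).tolist(),x.round(1),sv.round(2),np.abs(A@x-b).max(),(A@x-b).round(1)[-6:])
E
python3 fit.py
```

```text
(1, -1, -1, -1, -1) 1.033924555087446e-15 [[0.0, 1.0, 0.0], [-0.0, 0.0, -1.0], [-1.0, 0.0, -0.0]] [  17.2 -188.   155.   168.5  382.8  370.   -36.7  375.6] [6.23 5.45 3.18 0.91 0.49 0.46 0.16 0.16] 96.10586371166511 [  1.7  -3.3  36.8  -6.3 -64.9  93.3]
```

```bash
cat > fit.py <<'E'
from h import *
E=lambda ax,a:Ro.from_euler(ax,a).as_matrix()
C=np.array([[0,1,0],[0,0,-1],[-1,0,0.]])
def frames(q):
    Z=E("z",q[0]);Y2=Z@E("y",q[1]);Y3=Y2@E("y",-q[2]);F4=Y3@E("x",-q[3]);F5=F4@E("y",-q[4]);return Z,Y2,Y3,F4,F5,F5@E("x",-q[5])@C
def basis(q):
    Z,Y2,Y3,F4,F5,R=frames(q)
    return np.c_[Z,Y2[:,[0,2]],Y3[:,[0,2]],F4[:,1:],F5[:,[0,2]]],R
def fit():
    L=[json.loads(l) for l in open("log.jsonl")]
    A=np.vstack([basis(q)[0] for q,_,_ in L]);b=np.hstack([p for _,p,_ in L])
    x,_,rk,sv=np.linalg.lstsq(A,b,rcond=1e-6)
    return x,rk,sv,A@x-b
if __name__=="__main__":
    x,rk,sv,r=fit();print(x.round(1),rk,sv.round(3),np.abs(r).max())
E
python3 fit.py
```

```text
[   0.    -0.   153.9    0.   399.9  551.4    0.  -196.5    0.   346.8
    0. ] 11 [6.944 6.294 4.428 1.133 0.82  0.625 0.346 0.176 0.172 0.115 0.111] 5.115907697472721e-13
```

arm_command([
  [-1.2,-12.3,4.9,-0.103,0.0219,0.0219,0],
  [-1.2,-12.3,4.9,-0.103,0.0219,0.0219,0],
  [-1.2,-12.3,4.9,-0.103,0.0219,0.0219,0],
])

```text
time: 4.7
ee_pos: [470.6, 171.3, 236.3]
orientation: [[-0.94, -0.324, 0.105], [-0.338, 0.924, -0.18], [-0.039, -0.205, -0.978]]
contact_force: [0.3, 0.5, -5.0]
gripper_width: 47.0
```

```bash
python3 - <<'E'
from h import *
s=st();print(s["time"],s["ee_pos"],s["joint_positions"].round(3),s["orientation"].round(3).tolist(),s["contact_force"].round(2),s["torque"].round(3))
E
python3 fit.py
```

```text
4.7 [470.63800751 171.28231204 236.33911668] [-0.159  0.171  0.076 -1.289 -2.031  0.254] [[-0.94, -0.324, 0.105], [-0.338, 0.924, -0.18], [-0.039, -0.205, -0.978]] [ 0.29  0.53 -5.04] [-4.124 -1.444  0.02 ]
[  -0.     0.   153.9   -0.   399.9  551.4    0.  -196.5   -0.   346.8
    0. ] 11 [7.182 6.583 4.619 1.596 1.156 0.762 0.369 0.223 0.2   0.158 0.149] 4.263256414560601e-13
```

arm_command([
  [-1.2,-12.3,4.9,-0.103,0.0219,0.0219,0],
  [-1.2,-12.3,4.9,-0.103,0.0219,0.0219,0],
  [0,0,0,0,0,0,0],
])

```text
time: 5.0
ee_pos: [480.5, 147.1, 225.9]
orientation: [[-0.957, -0.291, -0.011], [-0.291, 0.957, 0.0], [0.01, 0.003, -1.0]]
contact_force: [-1.2, 0.8, -5.8]
gripper_width: 46.9
```

```bash
python3 - <<'E'
from h import *
from plant import camera
s=st();print(s["time"],s["ee_pos"],s["joint_positions"].round(3),s["orientation"].round(3).tolist(),s["contact_force"].round(2),s["torque"].round(3))
c=camera("side");cv2.imwrite("pics/s2.png",c["color"][...,::-1])
E
python3 fit.py
```

```text
5.0 [480.51560041 147.10406363 225.85401059] [-0.264  0.292  0.068 -1.437 -2.116  0.25 ] [[-0.957, -0.291, -0.011], [-0.291, 0.957, 0.0], [0.01, 0.003, -1.0]] [-1.19  0.84 -5.84] [-4.415 -1.33   0.093]
[  -0.    -0.   153.9    0.   399.9  551.4    0.  -196.5   -0.   346.8
   -0. ] 11 [7.396 6.855 4.815 1.973 1.45  0.89  0.388 0.297 0.228 0.172 0.157] 5.115907697472721e-13
```

View pics/s2.png

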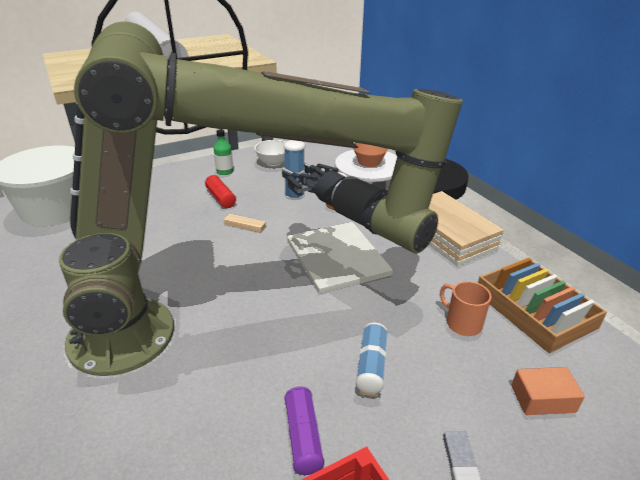

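```bash
cat >> fit.py <<'E'
from scipy.optimize import least_squares
lo=np.array([-2.56,-1.29,-1.08,-3.29,-2.81,-2.99]);hi=np.array([2.56,2.01,1.49,1.98,-.18,2.99])
X=np.array([0,0,153.9,0,399.9,551.4,0,-196.5,0,346.8,0])
def fk(q):
    B,R=basis(q);return B@X,R
def ik(p,R,q0):
    f=lambda q:np.r_[(fk(q)[0]-p)/100,Ro.from_matrix(fk(q)[1].T@R).as_rotvec()]
    r=least_squares(f,np.clip(q0,lo+.01,hi-.01),bounds=(lo,hi));return r.x,np.abs(r.fun).max()
def report(p,R,q0):
    q,e=ik(p,R,q0);B,_=basis(q);h=p-346.8*R[:,1];w=(B[:,:7]@X[:7])
    print("q",q.round(2),"err",round(e,4),"housing",h.round(0),"forearm end",w.round(0),"margin",np.minimum(q-lo,hi-q).min().round(2));return q
E
python3 - <<'E'
from fit import *
q0=st()["joint_positions"]
for c in ([590,85],[520,-20]):
  for phi in (40,55,70,85,100):
    y=np.array([np.cos(np.radians(phi)),np.sin(np.radians(phi)),0])
    for tl in (0,):
        R=Rt(phi-180,-90); p=np.array([c[0],c[1],96.])+17*R[:,1]
        print(c,phi,end=" ");report(p,R,q0)
E
```

```text
[590, 85] 40 q [-0.48 -0.01 -0.58 -1.79 -1.24  0.6 ] err 0.0 housing [ 337. -127.   96.] forearm end [ 409. -212.  258.] margin 0.5
[590, 85] 55 q [-0.47  0.17 -0.37 -1.65 -1.45  0.55] err 0.0 housing [ 401. -185.   96.] forearm end [ 484. -244.  264.] margin 0.71
[590, 85] 70 q [-0.43  0.34 -0.15 -1.53 -1.64  0.5 ] err 0.0 housing [ 477. -225.   96.] forearm end [ 565. -257.  269.] margin 0.93
[590, 85] 85 q [-0.37  0.5   0.07 -1.45 -1.83  0.45] err 0.0 housing [ 561. -244.   96.] forearm end [ 646. -251.  273.] margin 0.98
[590, 85] 100 q [-0.3   0.65  0.29 -1.39 -2.02  0.4 ] err 0.0 housing [ 647. -240.   96.] forearm end [ 723. -226.  277.] margin 0.79
[520, -20] 40 q [-0.75 -0.03 -0.58 -1.64 -1.47  0.56] err 0.0 housing [ 267. -232.   96.] forearm end [ 334. -312.  263.] margin 0.5
[520, -20] 55 q [-0.7   0.17 -0.37 -1.53 -1.65  0.54] err 0.0 housing [ 331. -290.   96.] forearm end [ 414. -348.  264.] margin 0.71
[520, -20] 70 q [-0.63  0.34 -0.16 -1.43 -1.82  0.52] err 0.0 housing [ 407. -330.   96.] forearm end [ 498. -363.  267.] margin 0.92
[520, -20] 85 q [-0.55  0.49  0.04 -1.36 -1.98  0.49] err 0.0 housing [ 491. -349.   96.] forearm end [ 584. -357.  269.] margin 0.83
[520, -20] 100 q [-0.46  0.62  0.23 -1.3  -2.15  0.47] err 0.0 housing [ 577. -345.   96.] forearm end [ 665. -329.  271.] margin 0.66
```

```bash
python3 - <<'E'
from fit import *
R=Rt(50-180,-90);p=np.array([590,85,150.])+20*R[:,1];print(p)
s=st();plan(p,R,12,s);q=report(p,R,s["joint_positions"]);p2=p.copy();p2[2]=98;report(p2,R,q)
E
```

```text
[602.85575219 100.32088886 150.        ]
plan n 12 [-11.1, -2.4, 6.5] [-0.0003, -0.0004, 0.0829] |d| 13.1 deg 4.75
q [-0.46 -0.02 -0.44 -1.67 -1.35  0.43] err 0.0 housing [ 380. -165.  150.] forearm end [ 443. -218.  328.] margin 0.64
q [-0.47  0.11 -0.44 -1.69 -1.37  0.56] err 0.0 housing [ 380. -165.   98.] forearm end [ 460. -232.  265.] margin 0.64
```

arm_command([
  [-11.1,-2.4,6.5,0,0,0.083,0],
  [-11.1,-2.4,6.5,0,0,0.083,0],
  [-11.1,-2.4,6.5,0,0,0.083,0],
  [-11.1,-2.4,6.5,0,0,0.083,0],
])

```text
time: 5.45
ee_pos: [526.5, 148.0, 205.5]
orientation: [[-0.999, 0.035, 0.005], [0.035, 0.999, -0.006], [-0.005, -0.006, -1.0]]
contact_force: [0.4, 0.2, -5.0]
gripper_width: 46.8
```

arm_command([
  [-11.1,-2.4,6.5,0,0,0.083,0],
  [-11.1,-2.4,6.5,0,0,0.083,0],
  [-11.1,-2.4,6.5,0,0,0.083,0],
  [-11.1,-2.4,6.5,0,0,0.083,0],
])

```text
time: 5.85
ee_pos: [568.6, 131.5, 179.6]
orientation: [[-0.934, 0.358, 0.004], [0.358, 0.934, -0.006], [-0.006, -0.005, -1.0]]
contact_force: [-0.1, -0.9, -4.5]
gripper_width: 46.8
```

arm_command([
  [-11.1,-2.4,6.5,0,0,0.083,0],
  [-11.1,-2.4,6.5,0,0,0.083,0],
  [-11.1,-2.4,6.5,0,0,0.083,0],
  [-11.1,-2.4,6.5,0,0,0.083,0],
  [0,0,0,0,0,0,0],
])

```text
time: 6.35
ee_pos: [601.8, 102.7, 152.9]
orientation: [[-0.767, 0.642, 0.002], [0.642, 0.767, -0.005], [-0.004, -0.003, -1.0]]
contact_force: [0.2, 0.5, -5.1]
gripper_width: 46.9
```

```bash
python3 - <<'E'
from fit import *
from plant import camera
c=camera("wrist");s=st();print(s["time"],s["ee_pos"],s["orientation"].round(3).tolist(),s["contact_force"].round(2),s["torque"].round(3))
a=c["color"];c=camera("side");cv2.imwrite("pics/s3.png",np.hstack([c["color"][100:340,220:540],a[120:360,160:480]])[...,::-1])
np.savez("w3.npz",color=a)
R=Rt(50-180,-90);p=np.array([602.9,100.3,108]);plan(p,R,4,s)
E
```

```text
6.4 [602.03407417 102.86608149 153.74852143] [[-0.769, 0.64, 0.003], [0.64, 0.769, -0.004], [-0.005, -0.002, -1.0]] [ 0.57  1.31 -4.25] [-3.344  2.723  0.032]
plan n 4 [-0.5, -0.3, 11.4] [-0.0004, 0.0012, 0.001] |d| 11.5 deg 0.09
```

View pics/s3.png

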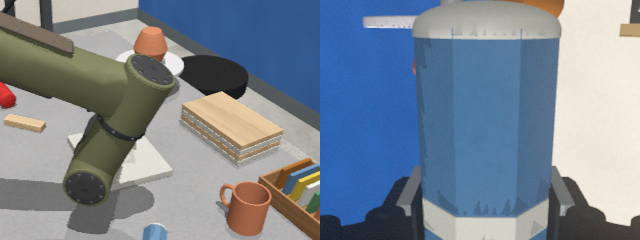

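arm_command([
  [0,0,11.4,0,0,0,0],
  [0,0,11.4,0,0,0,0],
  [0,0,11.4,0,0,0,0],
  [0,0,8,0,0,0,0],
  [0,0,0,0,0,0,0],
])

```text
time: 6.95
ee_pos: [602.1, 102.2, 107.9]
orientation: [[-0.767, 0.642, -0.004], [0.642, 0.767, 0.001], [0.003, -0.002, -1.0]]
contact_force: [-0.0, -0.1, -4.5]
gripper_width: 46.9
```

arm_command([
  [0,0,0,0,0,0,0],
  [0,0,2,0,0,0,0],
  [0,0,2,0,0,0,0],
])

```text
time: 7.25
ee_pos: [602.9, 102.0, 107.0]
orientation: [[-0.766, 0.642, 0.002], [0.642, 0.766, -0.001], [-0.002, 0.0, -1.0]]
contact_force: [0.6, 0.3, -4.9]
gripper_width: 47.2
```

arm_command([
  [0,0,1,0,0,0,0],
  [0,0,1,0,0,0,0],
  [0,0,1,0,0,0,0],
  [0,0,0,0,0,0,0],
])

```text
time: 7.65
ee_pos: [602.7, 102.1, 103.3]
orientation: [[-0.766, 0.642, 0.0], [0.642, 0.766, -0.001], [-0.001, -0.0, -1.0]]
contact_force: [0.5, -1.0, -4.5]
gripper_width: 47.2
```

Not yet touching; go on in 1 mm steps.

arm_command([
  [0,0,1,0,0,0,0],
  [0,0,1,0,0,0,0],
  [0,0,1,0,0,0,0],
  [0,0,0,0,0,0,0],
])

```text
time: 8.05
ee_pos: [602.6, 102.2, 100.2]
orientation: [[-0.767, 0.642, 0.0], [0.642, 0.767, -0.001], [-0.0, -0.0, -1.0]]
contact_force: [0.3, -0.2, -5.3]
gripper_width: 46.9
```

arm_command([
  [0,0,1,0,0,0,0],
  [0,0,1,0,0,0,0],
  [0,0,0,0,0,0,0],
])

```text
time: 8.35
ee_pos: [602.6, 102.1, 98.2]
orientation: [[-0.766, 0.642, -0.0], [0.642, 0.766, -0.001], [-0.0, -0.001, -1.0]]
contact_force: [0.1, -0.0, -3.8]
gripper_width: 46.7
```

arm_command([
  [0,0,1,0,0,0,0],
  [0,0,0,0,0,0,0],
])

```text
time: 8.55
ee_pos: [602.7, 102.1, 97.3]
orientation: [[-0.766, 0.642, 0.0], [0.642, 0.766, -0.001], [-0.001, -0.0, -1.0]]
contact_force: [0.1, 0.6, -4.8]
gripper_width: 46.8
```

arm_command([
  [0,0,1,0,0,0,0],
  [0,0,0,0,0,0,0],
])

```text
time: 8.75
ee_pos: [602.8, 102.2, 97.0]
orientation: [[-0.767, 0.642, 0.001], [0.642, 0.767, -0.0], [-0.001, 0.001, -1.0]]
contact_force: [-1.2, -0.4, -2.0]
gripper_width: 46.8
```

arm_command([
  [0,0,0.7,0,0,0,0],
  [0,0,0,0,0,0,0],
])

```text
time: 8.95
ee_pos: [602.9, 102.3, 97.0]
orientation: [[-0.767, 0.642, 0.002], [0.642, 0.767, 0.0], [-0.002, 0.002, -1.0]]
contact_force: [-3.8, -0.1, 3.4]
gripper_width: 47.1
```

arm_command([
  [0,0,0,0,0,0,0.6],
  [0,0,0,0,0,0,0.65],
  [0,0,0,0,0,0,0.75],
  [0,0,0,0,0,0,1],
  [0,0,0,0,0,0,1],
])

```text
time: 9.45
ee_pos: [602.8, 102.1, 95.8]
orientation: [[-0.766, 0.642, 0.0], [0.642, 0.766, -0.001], [-0.001, -0.0, -1.0]]
contact_force: [-0.7, 0.2, -0.1]
gripper_width: 85.7
```

arm_command([
  [0,0,0,0,0,0,1],
  [0,0,0,0,0,0,1],
  [0,0,0,0,0,0,1],
])

```text
time: 9.75
ee_pos: [602.7, 102.1, 95.8]
orientation: [[-0.766, 0.642, 0.0], [0.642, 0.766, -0.001], [-0.001, -0.0, -1.0]]
contact_force: [-0.4, -0.1, -1.3]
gripper_width: 85.7
```

```bash
python3 - <<'E'
from fit import *
from plant import camera
c=camera("wrist");s=st();print(s["time"],s["ee_pos"],s["contact_force"].round(2),s["gripper_width"])
d=camera("top");np.savez("top1.npz",**d)
cv2.imwrite("pics/w4.png",np.hstack([d["color"][100:340,230:470],c["color"][::2,::2]])[...,::-1])
E
```

```text
9.8 [602.6993091  102.09067826  95.71922497] [-1.32  0.31 -0.5 ] 85.11140318458966
```

View pics/w4.png

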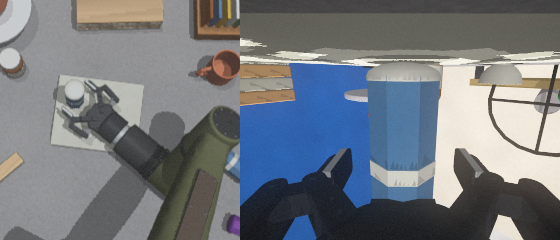

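arm_command([
  [0,-8,0,0,0,0,1],
  [0,-16,0,0,0,0,1],
  [0,-20,0,0,0,0,1],
  [0,-20,0,0,0,0,1],
  [0,-20,-5,0,0,0,1],
])

```text
time: 10.35
ee_pos: [547.6, 37.1, 100.2]
orientation: [[-0.767, 0.642, -0.001], [0.642, 0.767, -0.0], [0.001, -0.001, -1.0]]
contact_force: [0.3, -0.1, -0.6]
gripper_width: 85.4
```

arm_command([
  [0,-20,-20,0,0,0,1],
  [0,-20,-40,0,0,0,1],
  [0,-10,-45,0,0,0,1],
  [0,0,-45,0,0,0,1],
])

```text
time: 10.75
ee_pos: [515.7, -1.7, 251.9]
orientation: [[-0.765, 0.644, -0.001], [0.644, 0.765, -0.001], [-0.0, -0.002, -1.0]]
contact_force: [1.3, -1.1, 1.5]
gripper_width: 85.6
```

```bash
python3 - <<'E'
from fit import *
s=st();print(s["time"],s["ee_pos"],s["joint_positions"].round(2),s["contact_force"].round(2))
p=np.array([421.5,-332,220]);q0=s["joint_positions"]
for a in (52,-128):
    R=Rt(a)
    for z in (220,24):
        p[2]=z; print(a,z,end=" ");report(p,R,[-.3,-.2,-.3,0,-1.5,-.33 if a<0 else 2.8])
    p[2]=220;plan(p,R,15,s)
E
```

```text
10.75 [515.65098468  -1.68294574 251.94311642] [-0.74 -0.29 -0.46 -1.56 -1.61  0.16] [ 1.32 -1.12  1.5 ]
52 220 q [-0.29 -0.13 -0.1   0.   -1.6   2.77] err 0.0 housing [ 422. -332.  567.] forearm end [ 478. -144.  567.] margin 0.22
52 24 q [-0.29 -0.05 -0.39 -0.   -1.23  2.77] err 0.0 housing [ 422. -332.  371.] forearm end [ 478. -144.  371.] margin 0.22
plan n 15 [-27.0, -1.3, -17.2] [0.0026, 0.147, 0.1468] |d| 32.0 deg 11.9
-128 220 q [-0.29 -0.13 -0.1   0.   -1.6  -0.37] err 0.0 housing [ 422. -332.  567.] forearm end [ 478. -144.  567.] margin 0.98
-128 24 q [-0.29 -0.05 -0.39 -0.   -1.23 -0.37] err 0.0 housing [ 422. -332.  371.] forearm end [ 478. -144.  371.] margin 0.69
plan n 15 [-9.0, -15.7, 17.4] [0.1046, -0.0019, -0.0019] |d| 25.2 deg 6.0
```

arm_command([
  [-9,-15.7,17.4,0.1046,0,0,1],
  [-9,-15.7,17.4,0.1046,-0.002,-0.002,1],
  [-9,-15.7,17.4,0.1046,-0.002,-0.002,1],
  [-9,-15.7,17.4,0.1046,-0.002,-0.002,1],
  [-9,-15.7,17.4,0.1046,-0.002,-0.002,1],
])

```text
time: 11.25
ee_pos: [490.4, -103.0, 182.6]
orientation: [[-0.772, 0.551, -0.316], [0.635, 0.665, -0.392], [-0.006, -0.504, -0.864]]
contact_force: [-0.0, 0.6, -0.9]
gripper_width: 85.4
```

arm_command([
  [-9,-15.7,17.4,0.1046,-0.002,-0.002,1],
  [-9,-15.7,17.4,0.1046,-0.002,-0.002,1],
  [-9,-15.7,17.4,0.1046,-0.002,-0.002,1],
  [-9,-15.7,17.4,0.1046,-0.002,-0.002,1],
  [-9,-15.7,17.4,0.1046,-0.002,-0.002,1],
])

```text
time: 11.75
ee_pos: [452.7, -220.8, 171.4]
orientation: [[-0.781, 0.314, -0.54], [0.624, 0.385, -0.68], [-0.006, -0.868, -0.497]]
contact_force: [0.5, 0.2, -1.0]
gripper_width: 85.2
```

arm_command([
  [-9,-15.7,17.4,0.1046,-0.002,-0.002,1],
  [-9,-15.7,17.4,0.1046,-0.002,-0.002,1],
  [-9,-15.7,17.4,0.1046,-0.002,-0.002,1],
  [-9,-15.7,17.4,0.1046,-0.002,-0.002,1],
  [-9,-15.7,17.4,0.1046,-0.002,-0.002,1],
])

```text
time: 12.25
ee_pos: [422.3, -331.4, 219.3]
orientation: [[-0.789, -0.003, -0.615], [0.615, -0.002, -0.789], [0.001, -1.0, 0.003]]
contact_force: [-0.5, -0.3, -0.8]
gripper_width: 85.1
```

arm_command([
  [0,0,0,0,0,0,1],
  [0,0,0,0,0,0,1],
])

```text
time: 12.45
ee_pos: [423.0, -329.6, 217.6]
orientation: [[-0.789, 0.0, -0.614], [0.614, 0.004, -0.789], [0.003, -1.0, -0.003]]
contact_force: [0.2, 1.0, -1.2]
gripper_width: 85.4
```

```bash
python3 - <<'E'
from fit import *
from plant import camera
s=st();print(s["time"],s["ee_pos"],s["joint_positions"].round(3),s["orientation"].round(3).tolist())
c=camera("wrist");np.savez("w5.npz",**c);cv2.imwrite("pics/w5.png",c["color"][...,::-1])
m=bluemask(c["color"]);print([(b[1].tolist(),b[2].round(0)) for b in blobs(m,300)])
E
```

```text
12.45 [ 423.02910276 -329.61126824  217.57409956] [-0.29  -0.129 -0.102 -0.004 -1.599 -0.372] [[-0.789, 0.0, -0.614], [0.614, 0.004, -0.789], [0.003, -1.0, -0.003]]
[([292, 146, 55, 68, 3561], array([319., 179.])), ([294, 226, 52, 63, 2930], array([319., 257.]))]
```

View pics/w5.png

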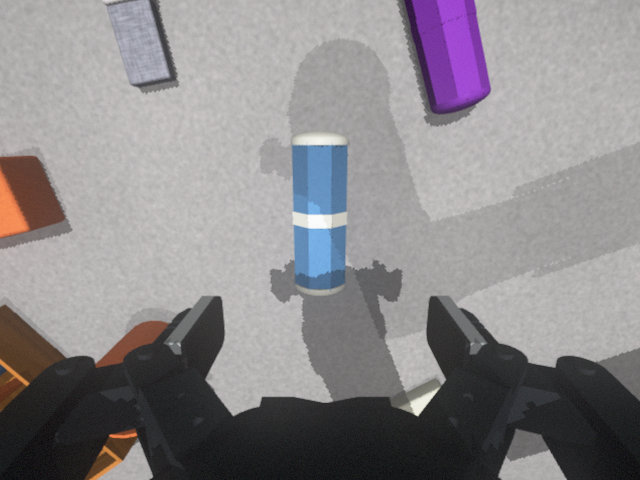

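```bash
python3 - <<'E'
from fit import *
c=dict(np.load("w5.npz"))
pillar(c,(275,130,365,305)); print([depthpt(c,p).round(1) for p in ((320,180),(320,260))])
plan([422,-331,24],Rt(-128),6)
E
```

```text
rows 146 285 width 46.67298392956084 ang 51.894875 pt 418.99988 -342.48953 ends@68 [ 385.72096397 -386.37962175   68.        ] [ 461.71987633 -288.47234311   68.        ] len 123.94220383235684 mid [ 423.72042015 -337.42598243   68.        ]
[array([ 402. , -364. ,   66.9]), array([ 445.9, -307.9,   67.4])]
plan n 6 [-0.1, 32.3, 0.3] [0.0006, 0.0002, 0.0004] |d| 32.3 deg 0.05
```

```bash
python3 - <<'E'
from fit import *
s=st();print(s["ee_pos"],(s["orientation"].T@(np.array([424,-336.5,24])-s["ee_pos"])).round(1))
E
```

```text
[ 422.82240691 -329.68421732  217.51982501] [ -5.6 193.5   5.4]
```

arm_command([
  [-2,32,2,0,0,0,1],
  [-2,36,2,0,0,0,1],
  [-1.6,36,1.4,0,0,0,1],
  [0,36,0,0,0,0,1],
  [0,30,0,0,0,0,1],
])

```text
time: 13.0
ee_pos: [422.8, -337.2, 45.8]
orientation: [[-0.788, -0.0, -0.616], [0.616, 0.005, -0.788], [0.003, -1.0, -0.003]]
contact_force: [-0.5, -0.3, -0.5]
gripper_width: 85.4
```

arm_command([
  [0,14,0,0,0,0,1],
  [0,9,0,0,0,0,1],
  [0,0,0,0,0,0,1],
  [0,0,0,0,0,0,1],
])

```text
time: 13.4
ee_pos: [425.0, -338.2, 27.0]
orientation: [[-0.789, 0.002, -0.614], [0.614, 0.001, -0.789], [-0.001, -1.0, -0.002]]
contact_force: [-0.1, 0.0, 0.0]
gripper_width: 85.1
```

arm_command([
  [0,0,0,0,0,0,0],
  [0,0,0,0,0,0,0],
  [0,0,0,0,0,0,0],
  [0,0,0,0,0,0,0],
  [0,0,0,0,0,0,0],
], grip_force=60)

```text
time: 13.9
ee_pos: [424.8, -337.8, 26.5]
orientation: [[-0.789, 0.001, -0.614], [0.614, 0.001, -0.789], [-0.0, -1.0, -0.002]]
contact_force: [-0.4, 2.7, 4.8]
gripper_width: 46.8
```

arm_command([
  [0,0,0,0,0,0,0],
  [0,-10,0,0,0,0,0],
  [0,-10,0,0,0,0,0],
  [0,-10,0,0,0,0,0],
  [0,-10,0,0,0,0,0],
])

```text
time: 14.4
ee_pos: [424.2, -337.7, 66.2]
orientation: [[-0.789, -0.0, -0.614], [0.614, 0.002, -0.789], [0.001, -1.0, -0.001]]
contact_force: [0.4, 0.4, -3.9]
gripper_width: 46.9
```

arm_command([
  [0,0,0,0,0,0,0],
  [0,0,0,0,0,0,0],
  [0,0,0,0,0,0,0],
  [0,0,0,0,0,0,0],
])

```text
time: 14.8
ee_pos: [423.9, -337.5, 64.7]
orientation: [[-0.789, -0.001, -0.614], [0.614, 0.002, -0.789], [0.002, -1.0, -0.001]]
contact_force: [-0.2, -0.4, -5.2]
gripper_width: 47.0
```

```bash
python3 - <<'E'
from fit import *
from plant import camera
for i in range(4):
    s=st();print(s["time"],s["ee_pos"].round(1),s["contact_force"].round(2),s["torque"].round(3),(s["orientation"].T@s["torque"]).round(3),s["gripper_width"]); c=camera("wrist")
np.savez("w6.npz",**c)
for k in ("w2.npz","w6.npz"):
    a=dict(np.load(k));h=cv2.cvtColor(a["color"],cv2.COLOR_RGB2HSV)
    m=cv2.inRange(h,(98,90,30),(118,255,255))[:,320]; r=np.flatnonzero(m); g=np.flatnonzero(np.diff(r)>5); print(k,r[0],r[-1],[(r[i],r[i+1]) for i in g])
E
```

```text
14.8 [ 423.9 -337.5   64.7] [-0.19 -0.36 -5.25] [ 0.102 -0.041  0.   ] [-0.106 -0.    -0.03 ] 47.008944990437556
14.85 [ 423.9 -337.6   64.9] [-0.47 -0.   -5.12] [ 0.099 -0.087 -0.047] [-0.132  0.046  0.008] 47.220743520082706
14.9 [ 424.  -337.6   65. ] [ 0.08  0.02 -4.6 ] [ 0.102 -0.033  0.025] [-0.101 -0.025 -0.037] 46.73303348300702
14.95 [ 424.1 -337.6   65.1] [ 0.25  0.89 -4.44] [ 0.042 -0.038  0.005] [-0.056 -0.006  0.004] 46.966364507333154
w2.npz 160 402 [(np.int64(335), np.int64(369))]
w6.npz 169 401 [(np.int64(343), np.int64(376))]
```

```bash
python3 - <<'E'
from fit import *
from plant import camera
t=[]
for i in range(4): camera("wrist");s=st();t.append((s["orientation"].T@s["torque"])[0])
print(np.round(t,3),s["ee_pos"])
R=Rt(80-180,-90);p=np.array([523.5,-0.3,160.])
P0=s["ee_pos"]+[0,0,120];plan(p,R,16,P0=P0,R0=s["orientation"]);q=report(p,R,[-.6,.4,0,-1.4,-1.9,.4]);p2=p.copy();p2[2]=94;report(p2,R,q)
w=Ro.from_matrix(s["orientation"].T@R).as_rotvec()/16
x=P0.copy();RR=s["orientation"].copy();A=sum(Ro.from_rotvec(w*k).as_matrix() for k in range(16));d=np.linalg.solve(A,RR.T@(p-P0))
for k in range(16):
    x=x+RR@d;RR=RR@Ro.from_rotvec(w).as_matrix()
    if k%3==0: print(x.round(0),(x-347*RR[:,1]).round(0))
t0=dict(np.load("top0.npz"));print(onz(t0,(458,318),24),onz(t0,(514,340),24))
E
```

```text
[-0.099 -0.063 -0.072 -0.083] [ 424.2298894  -337.72900514   65.40015847]
plan n 16 [3.1, 17.8, -16.7] [-0.096, -0.0239, -0.0238] |d| 24.6 deg 5.83
q [-0.58  0.32 -0.04 -1.42 -1.95  0.38] err 0.0 housing [ 463. -342.  160.] forearm end [ 536. -355.  342.] margin 0.86
q [-0.57  0.44 -0.03 -1.38 -1.92  0.5 ] err 0.0 housing [ 463. -342.   94.] forearm end [ 557. -358.  266.] margin 0.89
[ 432. -323.  168.] [ 419. -355.  513.]
[ 457. -268.  125.] [ 409. -393.  445.]
[ 481. -202.  103.] [ 409. -412.  370.]
[ 502. -132.  101.] [ 420. -409.  292.]
[517. -62. 121.] [ 439. -386.  220.]
[523.  -0. 160.] [ 463. -342.  160.]
[ 274.48799488 -330.5108529    24.        ] [ 218.16770815 -479.90452459   24.        ]
```

```bash
python3 - <<'E'
from fit import *
s=st();R=Rt(80-180,-90);p=np.array([523.5,-0.3,190.])
P0=s["ee_pos"]+[0,0,150];plan(p,R,16,P0=P0,R0=s["orientation"])
E
```

```text
plan n 16 [3.1, 17.8, -16.7] [-0.096, -0.0239, -0.0238] |d| 24.6 deg 5.83
```

arm_command([
  [0,-20,0,0,0,0,0],
  [0,-35,0,0,0,0,0],
  [0,-40,0,0,0,0,0],
  [0,-35,0,0,0,0,0],
  [0,-20,0,0,0,0,0],
])

```text
time: 15.7
ee_pos: [424.9, -338.7, 219.4]
orientation: [[-0.789, 0.004, -0.614], [0.614, -0.001, -0.789], [-0.004, -1.0, -0.002]]
contact_force: [0.7, 0.7, -4.4]
gripper_width: 46.8
```

arm_command([
  [3.1,17.8,-16.7,-0.096,-0.0239,-0.0238,0],
  [3.1,17.8,-16.7,-0.096,-0.0239,-0.0238,0],
  [3.1,17.8,-16.7,-0.096,-0.0239,-0.0238,0],
  [3.1,17.8,-16.7,-0.096,-0.0239,-0.0238,0],
])

```text
time: 16.1
ee_pos: [457.1, -267.5, 155.4]
orientation: [[-0.851, 0.141, -0.506], [0.52, 0.363, -0.773], [0.075, -0.921, -0.382]]
contact_force: [0.4, -0.2, -4.7]
gripper_width: 47.0
```

arm_command([
  [3.1,17.8,-16.7,-0.096,-0.0239,-0.0238,0],
  [3.1,17.8,-16.7,-0.096,-0.0239,-0.0238,0],
  [3.1,17.8,-16.7,-0.096,-0.0239,-0.0238,0],
  [3.1,17.8,-16.7,-0.096,-0.0239,-0.0238,0],
])

```text
time: 16.5
ee_pos: [488.8, -179.0, 129.9]
orientation: [[-0.91, 0.222, -0.351], [0.403, 0.677, -0.615], [0.101, -0.701, -0.706]]
contact_force: [-1.0, -0.0, -5.4]
gripper_width: 46.8
```

arm_command([
  [3.1,17.8,-16.7,-0.096,-0.0239,-0.0238,0],
  [3.1,17.8,-16.7,-0.096,-0.0239,-0.0238,0],
  [3.1,17.8,-16.7,-0.096,-0.0239,-0.0238,0],
  [3.1,17.8,-16.7,-0.096,-0.0239,-0.0238,0],
])

```text
time: 16.9
ee_pos: [512.7, -85.3, 142.3]
orientation: [[-0.957, 0.234, -0.172], [0.281, 0.897, -0.343], [0.074, -0.376, -0.924]]
contact_force: [0.5, 0.7, -5.3]
gripper_width: 46.9
```

arm_command([
  [3.1,17.8,-16.7,-0.096,-0.0239,-0.0238,0],
  [3.1,17.8,-16.7,-0.096,-0.0239,-0.0238,0],
  [3.1,17.8,-16.7,-0.096,-0.0239,-0.0238,0],
  [3.1,17.8,-16.7,-0.096,-0.0239,-0.0238,0],
  [0,0,0,0,0,0,0],
])

```text
time: 17.4
ee_pos: [523.0, 0.4, 189.3]
orientation: [[-0.985, 0.172, -0.002], [0.172, 0.985, 0.004], [0.003, 0.003, -1.0]]
contact_force: [-0.8, 0.1, -5.4]
gripper_width: 47.1
```

```bash
python3 - <<'E'
from fit import *
from plant import camera
c=camera("wrist");s=st();print(s["time"],s["ee_pos"],s["orientation"].round(3).tolist(),s["contact_force"].round(2))
d=camera("top");e=camera("side")
cv2.imwrite("pics/v6.png",np.vstack([np.hstack([d["color"][100:340,230:550],e["color"][140:380,220:540]]),np.hstack([c["color"][::2,::2],e["color"][::2,::2]])])[...,::-1])
R=Rt(80-180,-90);plan([523.5,-0.3,102],R,6,s)
E
```

```text
17.45 [522.9736789   -0.66726328 189.16679535] [[-0.985, 0.173, -0.003], [0.173, 0.985, -0.0], [0.002, -0.001, -1.0]] [-0.83 -0.16 -4.88]
plan n 6 [-0.1, 0.1, 14.5] [-0.0001, -0.0004, 0.0001] |d| 14.5 deg 0.03
```

View pics/v6.png

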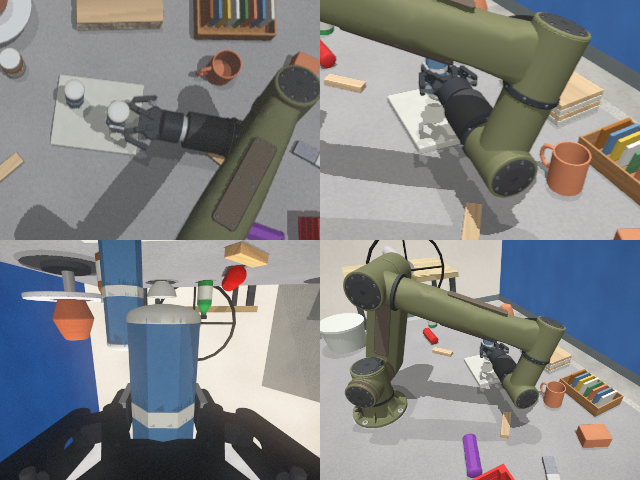

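arm_command([
  [0,0,14.5,0,0,0,0],
  [0,0,16,0,0,0,0],
  [0,0,16,0,0,0,0],
  [0,0,16,0,0,0,0],
  [0,0,12,0,0,0,0],
])

```text
time: 18.05
ee_pos: [523.1, -0.5, 114.2]
orientation: [[-0.985, 0.174, -0.001], [0.174, 0.985, 0.001], [0.001, 0.001, -1.0]]
contact_force: [-0.1, -0.0, -4.5]
gripper_width: 47.2
```

arm_command([
  [0,0,8,0,0,0,0],
  [0,0,2,0,0,0,0],
  [0,0,0,0,0,0,0],
  [0,0,0,0,0,0,0],
])

```text
time: 18.45
ee_pos: [523.6, -0.7, 106.8]
orientation: [[-0.985, 0.174, 0.002], [0.174, 0.985, -0.0], [-0.002, 0.0, -1.0]]
contact_force: [0.4, -0.6, -4.2]
gripper_width: 47.1
```

arm_command([
  [0,0,1,0,0,0,0],
  [0,0,1,0,0,0,0],
  [0,0,1,0,0,0,0],
  [0,0,1,0,0,0,0],
  [0,0,0,0,0,0,0],
])

```text
time: 18.95
ee_pos: [523.3, -0.5, 102.1]
orientation: [[-0.985, 0.174, 0.0], [0.174, 0.985, 0.001], [-0.0, 0.001, -1.0]]
contact_force: [-0.7, 0.4, -4.7]
gripper_width: 47.1
```

arm_command([
  [0,0,1.5,0,0,0,0],
  [0,0,1.5,0,0,0,0],
  [0,0,1,0,0,0,0],
  [0,0,0,0,0,0,0],
])

```text
time: 19.35
ee_pos: [523.3, -0.5, 98.0]
orientation: [[-0.985, 0.174, 0.0], [0.174, 0.985, 0.001], [0.0, 0.001, -1.0]]
contact_force: [-0.1, 0.1, -4.5]
gripper_width: 47.1
```

arm_command([
  [0,0,1,0,0,0,0],
  [0,0,1,0,0,0,0],
  [0,0,0,0,0,0,0],
])

```text
time: 19.65
ee_pos: [523.3, -0.5, 96.1]
orientation: [[-0.985, 0.174, 0.0], [0.174, 0.985, 0.001], [-0.0, 0.001, -1.0]]
contact_force: [-0.7, 0.7, -4.6]
gripper_width: 46.8
```

arm_command([
  [0,0,1,0,0,0,0],
  [0,0,0,0,0,0,0],
])

```text
time: 19.85
ee_pos: [523.3, -0.5, 95.1]
orientation: [[-0.985, 0.174, 0.0], [0.174, 0.985, 0.001], [-0.0, 0.001, -1.0]]
contact_force: [-0.1, -0.3, -4.4]
gripper_width: 46.6
```

arm_command([
  [0,0,1,0,0,0,0],
  [0,0,0,0,0,0,0],
])

```text
time: 20.05
ee_pos: [523.4, -0.6, 94.7]
orientation: [[-0.985, 0.173, 0.001], [0.173, 0.985, 0.001], [-0.001, 0.001, -1.0]]
contact_force: [-0.1, -0.9, -0.4]
gripper_width: 46.6
```

arm_command([
  [0,0,1,0,0,0,0],
  [0,0,0,0,0,0,0],
])

```text
time: 20.25
ee_pos: [523.3, -0.5, 94.6]
orientation: [[-0.985, 0.172, 0.003], [0.172, 0.985, 0.002], [-0.002, 0.002, -1.0]]
contact_force: [-1.6, -0.9, 4.0]
gripper_width: 46.9
```

arm_command([
  [0,0,0.7,0,0,0,0],
  [0,0,0,0,0,0,0],
])

```text
time: 20.45
ee_pos: [523.2, -0.5, 94.6]
orientation: [[-0.985, 0.172, 0.004], [0.172, 0.985, 0.002], [-0.003, 0.003, -1.0]]
contact_force: [-3.0, -0.7, 8.4]
gripper_width: 47.1
```

arm_command([
  [0,0,-1,0,0,0,0],
  [0,0,0,0,0,0,0],
])

```text
time: 20.65
ee_pos: [523.3, -0.5, 94.6]
orientation: [[-0.985, 0.173, 0.002], [0.173, 0.985, 0.001], [-0.002, 0.002, -1.0]]
contact_force: [-1.6, -0.1, 6.1]
gripper_width: 46.8
```

arm_command([
  [0,0,0,0,0,0,0.6],
  [0,0,0,0,0,0,0.65],
  [0,0,0,0,0,0,0.75],
  [0,0,0,0,0,0,1],
  [0,0,0,0,0,0,1],
])

```text
time: 21.15
ee_pos: [523.4, -0.5, 93.4]
orientation: [[-0.985, 0.174, 0.0], [0.174, 0.985, 0.0], [-0.0, 0.001, -1.0]]
contact_force: [-0.5, 0.1, -0.1]
gripper_width: 85.4
```

arm_command([
  [0,0,0,0,0,0,1],
  [0,0,0,0,0,0,1],
  [0,0,0,0,0,0,1],
  [0,0,0,0,0,0,1],
  [0,0,0,0,0,0,1],
])

```text
time: 21.65
ee_pos: [523.4, -0.6, 93.5]
orientation: [[-0.985, 0.174, 0.0], [0.174, 0.985, 0.0], [-0.0, 0.001, -1.0]]
contact_force: [-0.4, -0.0, -0.6]
gripper_width: 85.6
```

```bash
python3 - <<'E'
from fit import *
from plant import camera
c=camera("wrist");s=st();print(s["time"],s["ee_pos"],s["contact_force"].round(2),s["gripper_width"])
cv2.imwrite("pics/w7.png",c["color"][::2,::2,::-1])
E
```

```text
21.7 [523.35048326  -0.54067819  93.50970334] [ 0.99  0.19 -0.22] 85.17874210549377
```

View pics/w7.png

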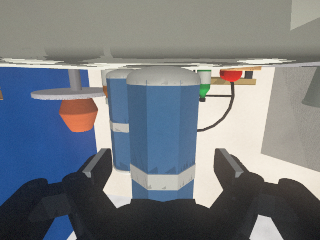

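arm_command([
  [0,-8,0,0,0,0,1],
  [0,-16,0,0,0,0,1],
  [0,-20,0,0,0,0,1],
  [0,-20,0,0,0,0,1],
  [0,-20,-3,0,0,0,1],
])

```text
time: 22.2
ee_pos: [508.2, -85.5, 96.1]
orientation: [[-0.985, 0.174, -0.0], [0.174, 0.985, 0.001], [0.0, 0.001, -1.0]]
contact_force: [0.4, 0.4, 0.2]
gripper_width: 85.2
```

arm_command([
  [0,-20,-20,0,0,0,1],
  [0,-20,-30,0,0,0,1],
  [0,0,-30,0,0,0,1],
  [0,0,0,0,0,0,1],
  [0,0,0,0,0,0,1],
])

```text
time: 22.7
ee_pos: [501.6, -124.2, 177.1]
orientation: [[-0.985, 0.175, 0.002], [0.175, 0.985, -0.001], [-0.002, -0.001, -1.0]]
contact_force: [-0.5, -0.3, 0.3]
gripper_width: 85.1
```

arm_command([
  [0,0,0,0,0,0,1],
  [0,0,0,0,0,0,1],
  [0,0,0,0,0,0,1],
  [0,0,0,0,0,0,1],
  [0,0,0,0,0,0,1],
])

```text
time: 23.2
ee_pos: [501.7, -122.6, 176.2]
orientation: [[-0.985, 0.173, -0.0], [0.173, 0.985, 0.001], [0.0, 0.001, -1.0]]
contact_force: [-0.0, -0.5, 0.7]
gripper_width: 85.1
```

arm_command([
  [0,0,0,0,0,0,1],
  [0,0,0,0,0,0,1],
  [0,0,0,0,0,0,1],
  [0,0,0,0,0,0,1],
  [0,0,0,0,0,0,1],
])

```text
time: 23.7
ee_pos: [501.7, -122.7, 176.5]
orientation: [[-0.985, 0.174, 0.0], [0.174, 0.985, 0.0], [-0.0, 0.001, -1.0]]
contact_force: [-0.5, -1.2, 1.0]
gripper_width: 85.6
```

```bash
python3 - <<'E'
from fit import *
from plant import camera
d=camera("top");s=st()
print(s["time"],s["ee_pos"])
for i in range(10): camera("wrist")
d2=camera("top");e=camera("side")
a=d["color"][150:260,270:390];b=d2["color"][150:260,270:390];print("motion diff",np.abs(a.astype(int)-b).max(), (np.abs(a.astype(int)-b).max(2)>40).sum())
g=b.copy()
for p in ((304,193),(348,212)): print(depthpt(d2,p).round(0))
cv2.imwrite("pics/fin.png",np.hstack([cv2.resize(d2["color"][130:290,220:480],(520,320)),e["color"][120:440,220:500]])[...,::-1])
h=cv2.cvtColor(d2["color"],cv2.COLOR_RGB2HSV)
for bb in blobs(cv2.inRange(h,(0,0,150),(180,60,255))[150:250,270:380],20):print(bb[1])
E
```

```text
23.75 [ 501.74682973 -122.71678538  176.46383915]
motion diff 39 0
[581.  87. 170.]
[535. -22. 170.]
[   0    0  110  100 7973]
[104  18   6  12  24]
```

View pics/fin.png

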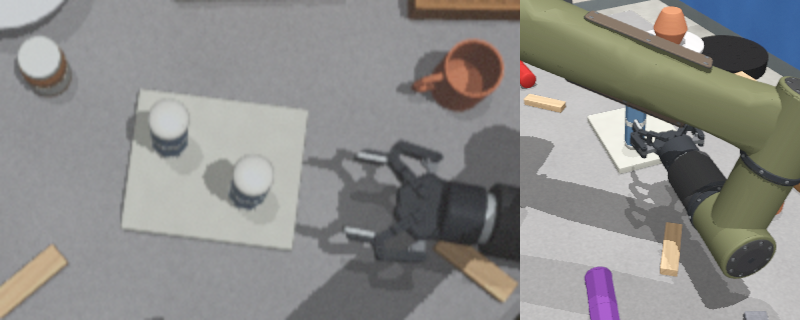

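Both pillars stand clear of each other on the slab with their tops at about 170 mm. Nothing is moving, and the jar and mug are where they were.

```bash
python3 -c "
from plant import workorder
print(workorder.finish_job())"
```

```text
the job is handed in; nothing more can be done
None
```

Both pillars now stand on the white slab, heavy end down and released, about 125 mm apart. The job was handed in at about 24 s of the 72 s allowed, and no verdict was reported.

**What I did:** I gripped each pillar at mid-length, lifted it 40 mm and read the moment about the jaw axis. I then turned it upright heavy end down, lowered it in steps of about 1 mm until the slab took its weight, opened the gripper and backed straight out.

**Last checks:**
- **Standing:** the range readings put both tops at about 170 mm, where 172 mm is expected for an upright pillar on the slab. I did not measure the lean angles; both looked upright in the pictures.
- **At rest:** two overhead pictures about half a second apart showed no motion.
- **Bystanders:** the last overhead view shows the jar and the mug looking unmoved. I did not measure their positions again.

**What disagreed:**
- **Second pillar's moment:** it read 0.06 to 0.13 N m, settling near 0.08, where about 0.11 was expected. The sign was clear, and it stood when released.
- **Second pillar's position:** the overhead and wrist cameras differed by about 5 mm sideways. I used the wrist camera's value, and the grasp worked.
- **Set-down force:** the second pillar was pressed to about 13 N before I eased off and let go, well under the 80 N limit.

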